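# Seat the rocker and find the slope with the angle gauge

### The arm

A 7-joint arm with a two-finger parallel gripper is mounted at the origin on the work surface. World frame = base frame: x ahead of the robot, y to its left, z up, the work surface at z = 0. Lengths are in m, angles in rad, forces in N, time in s.
With the tool pointing down it reaches from about 0.425 to 0.95 m from the base axis. Payload 16.7 kg.
Tool frame: the origin (TCP) lies between the finger pads, 19 mm behind the fingertips; this is the grasp point; z points along the fingers, y is the line along which they close (so a half turn about z gives the same grasp; the last joint's range is limited). The gripper opens to 94 mm and grips with 3 to 60 N. Pads are 16 mm wide; open, the fingers measure 119 mm over their backs; the gripper's body (75 mm by 177 mm) begins 78 mm behind the grasp point.
Start: joints at [1.004, 0.426, 0.074, 1.606, -0.034, 1.111, -0.067], TCP at [0.274, -0.617, 0.224] pointing down, gripper open.
Joint ranges: [-2.85, 2.85], [-0.5, 2.14], [-1.23, 1.37], [0.21, 2.46], [-1.02, 4.16], [0.16, 2.05], [-2.73, 2.73]. Speed limits (rad/s): [1.89, 1.89, 2.39, 2.39, 3.01, 3.01, 3.01].

### API

Orientations are given as a unit quaternion [x, y, z, w].
In Python, from workcell import get_obs, capture, hand_in gives the robot as it stands. The module is installed in compiled form; this text tells all that it offers.
- The arm moves only by the tool jog_arm, called after "Request:" by a JSON object that holds its "fn" and its "kwargs". Schema: {"type":"object","properties":{"steps":{"type":"array","items":{"type":"object","properties":{"trans":{"type":"array","items":{"type":"number"},"minItems":3,"maxItems":3},"rotvec":{"type":"array","items":{"type":"number"},"minItems":3,"maxItems":3}},"additionalProperties":false},"minItems":1,"maxItems":5},"aperture":{"type":"number"},"squeeze":{"type":"number"},"only":{"type":"string"},"quiet":{"type":"boolean"},"lines":{"type":"string"}},"required":["steps"],"additionalProperties":false}. steps is a list of rows, 1 to 5 of them, each an object with the fields trans (a list: dx, dy, dz in m), rotvec (a list: a rotation vector rx, ry, rz in rad); a field left out counts as zero; each row shifts and turns the commanded pose from where the row before left it, along the tool's axes as they then stand; what a row does not reach is not made up. A row lasts 1/10 s, in which the tool goes at most 0.05 m and 0.15 rad, less where a joint would pass 70% of its speed; a pose out of reach is approached as far as the arm can. aperture is the opening from 0.0 (shut) to 1.0 (fully open), set as the call begins (left out keeps the last). The fingers move at their own pace and stop on an object; squeeze is the grip in N (left out, the last holds). Time passes only in rows, so rows that do not move let the fingers close. The tool returns the time, the measured TCP pose, the force, the opening and the grip force at its end. only (a regular expression) keeps the lines of the reply that match it, lines (a string "A,B") keeps lines A to B, and quiet returns only ok. Input that does not fit is refused with a message, and nothing moves.
- get_obs(): the state, without advancing time (a new reading comes with each control period).
- capture(name): name is "scene" or "top"; returns a dict with "color" (480x640x3 uint8, red, green, blue), "camera_matrix" (3x3 intrinsics, pixels), "R" (3x3) and "t" (3): a world point X has camera coordinates R X + t. Camera axes: x right, y down, z forward; pixel columns grow to the right and rows downward; lengths in m; the calibration is good to about 2 mm. A picture is of the moment at which its call begins. There is no depth.
- hand_in(): hands the job in; it is judged then, once.
The state is a dict: "time_s": time; "joint_pos": joint angles; "joint_vel": joint speeds; "tau": joint torques, N m; "position": TCP position; "orientation": TCP orientation; "force": force on the tool from outside, world axes, zero at the start; "moment": the same for the moment, N m; "grip_width": opening from 0.0 (shut) to 1.0 (fully open); "grasp_force": force on a finger pad.
Only numpy, scipy, OpenCV 4.12 (cv2) and the standard library are available. Lean on these libraries where they do the work, as an engineer would, in place of code of your own. Each camera call takes 0.05 s, during which the arm holds its last target. There are 200 camera calls.

### The job

In the carving shop, press the dark rocker insert fully home into the recess of the stud block, so that its shoulder is flush with the block's top, and let go of it. Then pick up the yellow angle gauge (black grip tab on top), rest the middle of its foot squarely across the insert's rounded crown and rock it until the hanging needle settles on the red mark; finish while still holding the gauge there, pressed lightly on the crown and clear of the stud block. Leave the offcut, the gouge and the tin where they are.

Things in the scene. Friction and masses are not known exactly. Their poses are not given: they have to be found in the camera images.
- stud: Stud block of mid-brown wood, fixed to the bench, 80 (x) x 130 (y) x 45 high; origin at the centre of its underside. In the middle of its top is a rectangular recess, 49 (x) x 65 (y), its mouth chamfered 1.5 mm. Two rough strips, 2 and 3 mm high, lie at its two y ends (beyond 50 mm from the middle); otherwise the top is flat.
- recess (a point): Centre of the recess's mouth, level with the stud block's flat top (45 mm above the bench); axes as the stud block's.
- bed (a joint): Travel of the cork bed that forms the recess's floor: 0 (start) with the floor 7 mm below the mouth, 0.005 m with the floor 12 mm below it (bottom stop). It drags with about 5 N, does not sink under the insert's weight and stays where it is pushed; an insert placed on it stands 5 mm proud until pressed down.
- insert: Rocker insert of dark wood, about 90 g. Origin at the centre of the underside of its plug, 44 (x) x 60 (y) x 12 high. On the plug a rib, 40 long (x), 16 wide (y), rises 22 mm above the plug's top (shoulder) to a half-round crown of 8 mm radius with its axis along x. Goes into the recess x along the stud's x, either way round, 2.5 mm play each side. Grip the rib from above.
- crown (a point): Top of the insert's crown, in the middle of its length, 34 mm above the insert's origin (67 mm above the bench when seated flush).
- gauge: Angle gauge, about 0.29 kg, stands on the bench; origin under the centre of its flat steel foot, 40 (x) x 100 (y) x 12 high. Above it a yellow round dial, 92 across, 16 thick (x), centre 62 mm up, white faces to both +x and -x; on top a black grip tab 15 thick (x) x 34 wide (y), from the dial's rim at 108 to 142 mm up. Gripped across its thickness, fingers closing along its x.
- tab (a point): Point in the black tab to put the TCP at, 130 mm above the gauge's origin on its z axis.
- needle (a joint): Angle of the black needle about the gauge's x axis at the dial's centre: 0 when it points at the foot, positive when its tip is to the gauge's +y side. It hangs freely, always straight down, and settles in about 1 s. Tilting the gauge about its x by an angle turns it on the dial by as much the other way: lowering the foot's +y end makes it positive.
- mark (a joint): Angle of the red mark on the same scale as the needle. It lies 0.14 to 0.28 rad to the gauge's +y side of the foot's direction and stays put on the dial.
- needle_tip (a point): Point on the needle 36 mm from the dial's centre, in the middle of the dial's thickness (the needle shows on both faces).
- mark_mid (a point): Middle of the red mark, 36 mm from the dial's centre, in the middle of the dial's thickness. The mark is 6 mm wide and 12 mm long and shows on both faces.
- offcut: Bystander: pale joist offcut 45 x 110 x 40 high, loose.
- gouge: Bystander: carving gouge about 200 long with black handle, loose.
- tin: Bystander: small tin, 60 across, 45 high, loose.
There are look-alikes about, which are no part of the job. Several things have the shape of the insert; the one meant has the colours described above. Of the things that look like the gauge, the smaller one is meant.

How it is judged:
On the way, in this order (a step that is already met when the one before it is completed fails the run):
1. the insert is pressed flush into the recess and let go (z of insert in the frame of recess below -0.0105 m and horizontal distance between insert and recess below 0.0045 m and value of joint bed above 0.0035 m and angle between insert's own z axis and vertical below 0.06 rad and contact force between the fingers and insert below 0.1 N), for 0.2 s.
2. the gauge is lifted clear of the bench (height (world z) of gauge above 0.03 m and contact force between the fingers and gauge above 1 N), for 0.1 s.
At the end, for the whole second after the job is handed in: Insert flush (1.5 mm), centred (4.5 mm), upright. Gauge still and held in the fingers, pressed on the crown (0.3 to 30 N), not touching the stud block, foot middle within 20 mm of crown middle, square to it within 0.3 rad; needle tip within 3 mm of the red mark's middle (z of insert in the frame of recess below -0.0105 m and horizontal distance between insert and recess below 0.0045 m and angle between insert's own z axis and vertical below 0.06 rad and contact force between the fingers and gauge above 1 N and contact force between gauge and insert between 0.3 and 30 N and contact force between gauge and stud below 0.1 N and contact force between the arm and insert below 0.1 N and distance between gauge and crown below 0.02 m and angle between the x axis of gauge and the x axis of insert, either way round below 0.3 rad and distance between needle_tip and mark_mid below 0.003 m and linear speed of gauge below 0.02 m/s and angular speed of gauge below 0.1 rad/s); the arm keeps its last pose, push and grip.
It fails at once if a bystander was pushed away (distance of any of offcut, gouge, tin from where it was at the start of the episode above 0.02 m).
It fails at once if the gauge was knocked over (angle between gauge's own z axis and vertical above 0.9 rad).
It also fails if it takes over 67 s, if anything falls off the work surface, if the arm or the gripper's body presses on something with over 40 N, if the wrist force passes 120 N, or if a joint passes its speed limit or range.

## Working session

There is one attempt and no reset: what is moved stays moved. The work goes in short steps, Python scripts to look and compute and a tool call to move; the robot and the scene stay as the last step left them, time stands still between calls to the robot, and variables do not carry over. Pictures are saved under pics/ and viewed, at most 10 in all, crops included, and the job is handed in when it is done.

```bash
mkdir -p pics; cat > h.py <<'E'
import numpy as np, cv2, pickle
from workcell import get_obs, capture
def snap(name,out):
    c=capture(name); pickle.dump(c,open(out+'.pkl','wb')); cv2.imwrite('pics/'+out+'.png',c['color'][:,:,::-1]); return c
def load(o): return pickle.load(open(o+'.pkl','rb'))
def ray(c,u,v):
    R,t,K=map(np.array,(c['R'],c['t'],c['camera_matrix'])); o=-R.T@t; d=R.T@np.linalg.solve(K,[u,v,1]); return o,d
def atz(c,u,v,z):
    o,d=ray(c,u,v); return o+d*(z-o[2])/d[2]
def proj(c,X):
    p=np.array(c['camera_matrix'])@(np.array(c['R'])@np.array(X)+np.array(c['t'])); return p[:2]/p[2]
E
python3 - <<'E'
from h import *
for n in('scene','top'):
    c=snap(n,n+'0'); print(n,-c['R'].T@c['t'],c['camera_matrix'][0])
o=get_obs();print(o)
E
```

```text
scene [ 1.24516411 -0.6602275   1.13474683] [602.73172391   0.         314.78521349]
top [0.32911803 0.01631709 1.39005371] [555.21430715   0.         320.98785965]
{'time_s': 0.1, 'joint_pos': array([ 1.00349707,  0.42666008,  0.07390276,  1.60653994, -0.03410133,
        1.1107894 , -0.06709409]), 'joint_vel': array([-1.24148229e-03, -2.19380102e-03, -8.45899097e-04, -9.70148846e-04,
       -5.92781084e-04, -3.65899470e-05, -2.13271351e-04]), 'tau': array([ 8.73716839e-03, -9.37462664e+01,  3.67710494e+00, -4.55045772e+01,
       -4.86428139e-02,  1.67924253e-02, -7.00930445e-05]), 'position': array([ 0.27367878, -0.6166246 ,  0.22365473]), 'orientation': array([ 9.78266965e-01,  2.07348555e-01, -1.65424646e-04, -5.43404538e-04]), 'force': array([-0.36827119, -0.5906936 ,  0.05317808]), 'moment': array([-0.05054819, -0.01336562,  0.02795443]), 'grasp_force': 0.0, 'grip_width': 0.9988531677420239}
```

View pics/top0.png

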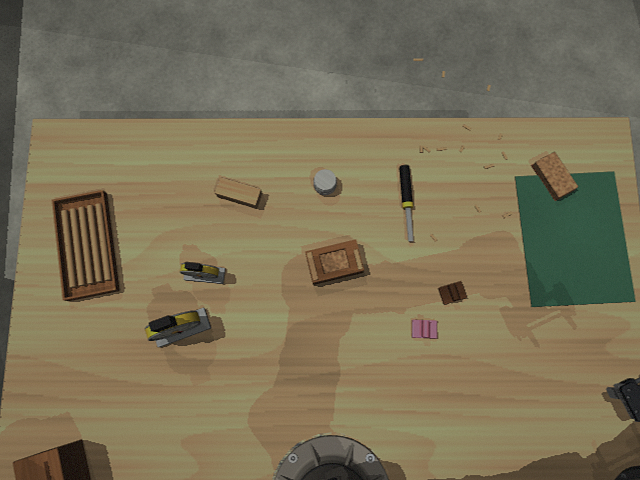

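View pics/scene0.png

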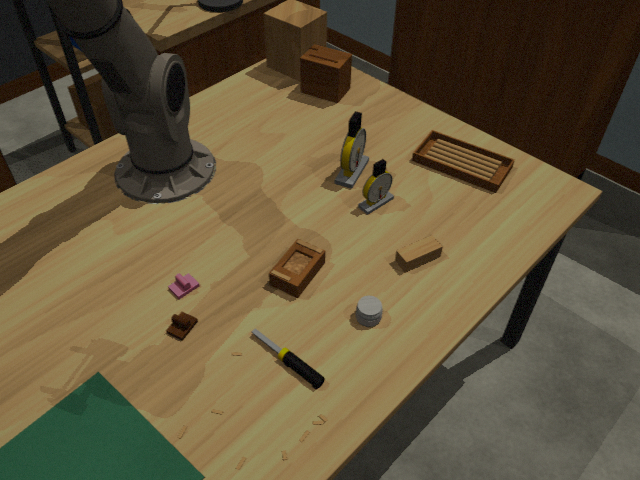

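Top view: insert at (453,292), stud at (337,262), small gauge at (203,272), the large look-alike at (180,327). Scene view: insert (182,325), stud (298,268), gauge (377,187). Next, a zoom.

```bash
python3 - <<'E'
from h import *
T=load('top0')['color'];S=load('scene0')['color']
def tile(I,u,v,s,w=266,h=300):
    A=np.float32([[s,0,-u*s],[0,s,-v*s]]); return cv2.warpAffine(I,A,(w,h),flags=cv2.INTER_CUBIC)
# crops: start pixel u,v and scale
r1=np.hstack([tile(T,432,270,6),tile(T,302,228,3.8),tile(T,172,245,4.2)])
r2=np.hstack([tile(S,160,305,6),tile(S,264,233,4),tile(S,350,150,4.5)])
cv2.imwrite('pics/z0.png',np.vstack([r1,r2])[:,:,::-1])
E
```

```text
(no output)
```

View pics/z0.png

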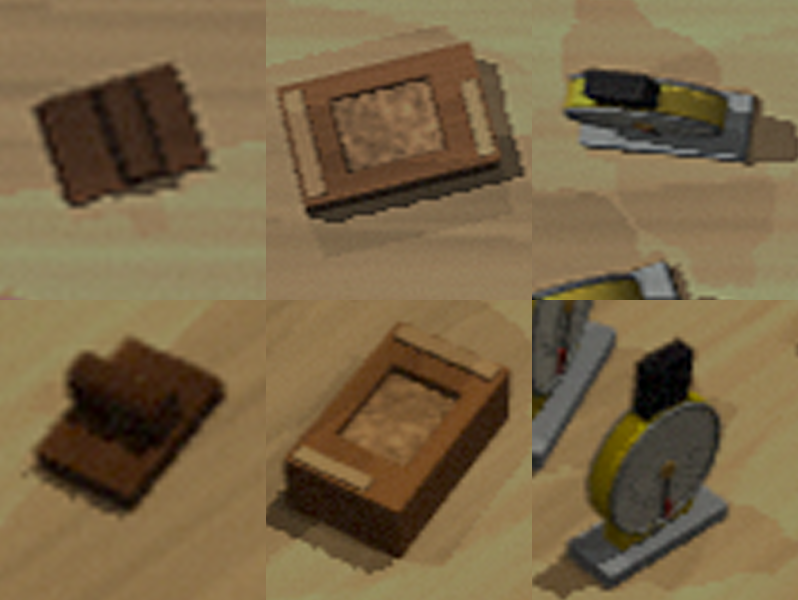

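The zooms show the insert's shoulder corners, the stud's top corners and the gauge's foot and tab clearly. The needle hangs straight, with the red mark close beside it.

```bash
python3 - <<'E'
from h import *
from scipy.optimize import least_squares
T=load('top0');S=load('scene0')
def px(l,ox,oy,u,v,s): return [((a-ox+.5)/s+u,(b-oy+.5)/s+v) for a,b in l]
def rect(name,P,z,cam=T):
    W=np.array([atz(cam,*p,z)[:2] for p in P]); e=np.roll(W,-1,0)-W
    print(name,W.mean(0).round(4),'sides',np.linalg.norm(e,axis=1).round(4),'dirs',np.arctan2(e[:,1],e[:,0]).round(3))
rect('insertT',px([(37,103),(172,63),(212,165),(72,205)],0,0,432,270,6),.012)
rect('insertS',px([(125,338),(225,383),(130,500),(38,455)],0,300,160,305,6),.012,S)
rect('studT',px([(278,87),(470,43),(500,158),(307,207)],266,0,302,228,3.8),.045)
rect('studS',px([(398,323),(510,372),(403,513),(287,460)],266,300,264,233,4),.045,S)
rect('recessT',px([(330,97),(434,78),(446,153),(346,173)],266,0,302,228,3.8),.045)
rect('tabT',px([(587,71),(660,76),(655,110),(583,103)],532,0,172,245,4.2),.142)
for p in px([(757,95),(752,158),(582,145)],532,0,172,245,4.2): print('footT',atz(T,*p,.012))
for p in px([(568,548),(605,578),(727,508)],532,300,350,150,4.5): print('footS',atz(S,*p,.012))
hsv=cv2.cvtColor(S['color'],cv2.COLOR_RGB2HSV).astype(int)
m=((hsv[...,0]<8)|(hsv[...,0]>172))&(hsv[...,1]>170)&(hsv[...,2]>60); m[:150]=0;m[230:]=0;m[:,:365]=0;m[:,410:]=0
print(np.argwhere(m)[:, ::-1].tolist())
E
```

```text
insertT [ 0.4786 -0.3036] sides [0.0591 0.0447 0.0608 0.044 ] dirs [-1.286 -2.815  1.845  0.29 ]
insertS [ 0.4828 -0.3029] sides [0.046  0.0595 0.0422 0.0588] dirs [ 0.3   -1.288 -2.859  1.919]
studT [ 0.5535 -0.01  ] sides [0.1281 0.0778 0.1281 0.0805] dirs [-1.343 -2.904  1.82   0.238]
studS [ 0.5573 -0.0086] sides [0.0801 0.1263 0.0796 0.1273] dirs [ 0.237 -1.322 -2.892  1.824]
recessT [ 0.5523 -0.0101] sides [0.0686 0.0497 0.0657 0.0507] dirs [-1.389 -2.995  1.769  0.205]
tabT [0.524  0.3129] sides [0.0399 0.0187 0.0394 0.0176] dirs [-1.641  3.039  1.472 -0.075]
footT [0.54115814 0.26246715 0.012     ]
footT [0.50331401 0.26415879 0.012     ]
footT [0.51120244 0.36572881 0.012     ]
footS [0.50930941 0.26693983 0.012     ]
footS [0.54203618 0.26291634 0.012     ]
footS [0.55524532 0.36094817 0.012     ]
[]
```

```bash
cat > need.py <<'E'
import sys,numpy as np
from scipy.spatial.transform import Rotation as Rn
from workcell import get_obs
# need.py x y z yaw [tilt about tool y after yaw]: tool x-axis yaw, tool down; prints shift in CURRENT and in TARGET tool axes and rotvec
x,y,z,a=map(float,sys.argv[1:5])
o=get_obs();R0=Rn.from_quat(o['orientation']);R1=Rn.from_euler('z',a)*Rn.from_euler('x',np.pi)
if len(sys.argv)>5: R1=R1*Rn.from_euler('y',float(sys.argv[5]))
d=np.array([x,y,z])-o['position']
print('cur',R0.inv().apply(d).round(4),'tgt',R1.inv().apply(d).round(4),'rot',(R0.inv()*R1).as_rotvec().round(4),'F',o['force'].round(2),'t',o['time_s'])
E
python3 need.py .4807 -.3032 .224 .295
```

```text
cur [ 3.164e-01 -2.025e-01 -1.000e-04] tgt [ 0.2892 -0.2397 -0.0003] rot [-0.0011  0.0002  0.1227] F [-0.37 -0.59  0.05] t 0.1
```

Request:
{"fn": "jog_arm", "kwargs": {"steps": [{"rotvec":[0.0011,0,0.1227]},{"trans":[0.036,-0.03,0]},{"trans":[0.036,-0.03,0]},{"trans":[0.036,-0.03,0]},{"trans":[0.036,-0.03,0]}], "aperture": 0.6, "squeeze": 30}}

```text
time_s: 0.6
position: [0.3773, -0.4584, 0.2242]
orientation: [0.989, 0.147, -0.0, -0.001]
force: [0.6, -1.1, -0.0]
grip_width: 0.622
grasp_force: 0.0
```

Request:
{"fn": "jog_arm", "kwargs": {"steps": [{"trans":[0.036,-0.03,0]},{"trans":[0.036,-0.03,0]},{"trans":[0.036,-0.03,0.03]},{"trans":[0.036,-0.03,0.04]},{"trans":[0,0,0.03]}]}}

```text
time_s: 1.1
position: [0.4752, -0.3096, 0.1341]
orientation: [0.989, 0.15, 0.001, -0.001]
force: [-0.4, -0.9, -0.8]
grip_width: 0.599
grasp_force: 0.0
```

Request:
{"fn": "jog_arm", "kwargs": {"steps": [{},{}]}}

```text
time_s: 1.3
position: [0.4717, -0.3154, 0.1354]
orientation: [0.989, 0.147, -0.001, -0.001]
force: [1.2, -1.1, 1.1]
grip_width: 0.604
grasp_force: 0.0
```

```bash
python3 need.py .4807 -.3032 .034 .295
python3 -c "
from h import *
T=snap('top','top1');S=snap('scene','scene1')
X=get_obs()['position'];print(X,proj(T,X),proj(S,X))
def tile(I,p,s=5):
    return cv2.warpAffine(I,np.float32([[s,0,200-p[0]*s],[0,s,200-p[1]*s]]),(400,400),flags=cv2.INTER_CUBIC)
cv2.imwrite('pics/z1.png',np.hstack([tile(T['color'],proj(T,X)),tile(S['color'],proj(S,X))])[:,:,::-1])"
```

```text
cur [ 0.0123 -0.0089  0.1014] tgt [ 0.0122 -0.009   0.1014] rot [-0.0016  0.001  -0.0007] F [ 1.19 -1.07  1.08] t 1.3
[ 0.47227569 -0.31616484  0.13664247] [470.85764845 289.1996353 ] [164.14741811 291.12414314]
```

View pics/z1.png

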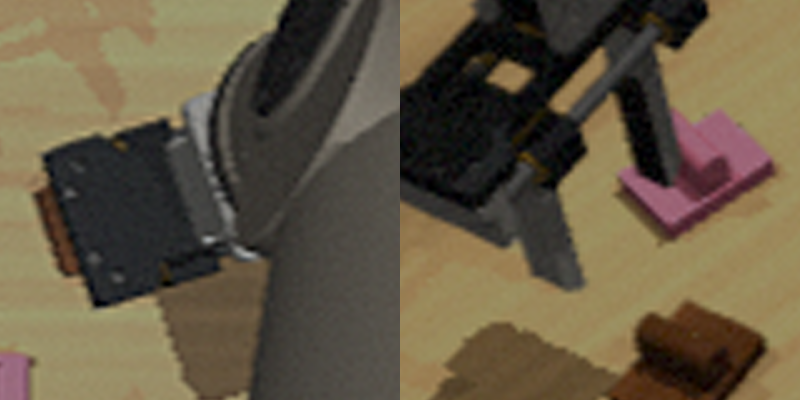

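The tool is about 12 mm short of the insert. In the scene crop the fingertips are at (567,285) and (660,180), which I use to check the calibration.

```bash
python3 -c "
from h import *
S=load('scene1');X=np.array([.47227569,-.31616484,.13664247])
a=[ (567-600)/5+164.147,(285-200)/5+291.124]; b=[(662-600)/5+164.147,(182-200)/5+291.124]
z=X[2]-.019
A=atz(S,*a,z);B=atz(S,*b,z);print(A,B,(A+B)/2-X,np.linalg.norm(A-B))
"
```

```text
[ 0.48457324 -0.34605758  0.11764247] [ 0.46859147 -0.28517263  0.11764247] [ 0.00430666  0.00054973 -0.019     ] 0.06294755239968264
```

Request:
{"fn": "jog_arm", "kwargs": {"steps": [{"trans":[0.0123,-0.0089,0.03],"rotvec":[-0.0016,0.001,0]},{"trans":[0,0,0.03]},{},{},{}]}}

```text
time_s: 1.9
position: [0.482, -0.3038, 0.0771]
orientation: [0.989, 0.146, 0.001, 0.001]
force: [0.4, 0.3, -0.5]
grip_width: 0.598
grasp_force: 0.0
```

```bash
python3 need.py .4807 -.3032 .034 .295
```

```text
cur [-0.0012 -0.0011  0.0431] tgt [-0.0011 -0.001   0.0431] rot [ 0.0023 -0.0026 -0.001 ] F [ 0.37  0.25 -0.47] t 1.9
```

Request:
{"fn": "jog_arm", "kwargs": {"steps": [{"trans":[-0.001,-0.001,0.022],"rotvec":[0.002,-0.002,0]},{"trans":[0,0,0.0215]},{},{},{}]}}

```text
time_s: 2.4
position: [0.4805, -0.3025, 0.0328]
orientation: [0.989, 0.147, -0.0, -0.0]
force: [-0.1, 0.6, -0.4]
grip_width: 0.604
grasp_force: 0.0
```

Request:
{"fn": "jog_arm", "kwargs": {"steps": [{},{},{},{},{}], "aperture": 0.05, "squeeze": 35}}

```text
time_s: 2.9
position: [0.48, -0.302, 0.0316]
orientation: [0.989, 0.147, -0.001, -0.001]
force: [0.9, -1.4, -0.1]
grip_width: 0.212
grasp_force: 0.0
```

```bash
python3 need.py .4807 -.3032 .034 .295
```

```text
cur [ 0.0003  0.0014 -0.0024] tgt [ 0.0003  0.0014 -0.0024] rot [-0.0016  0.0011  0.    ] F [ 0.93 -1.44 -0.06] t 2.9
```

Request:
{"fn": "jog_arm", "kwargs": {"steps": [{"trans":[0,0,-0.0015]},{},{},{},{}]}}

```text
time_s: 3.4
position: [0.48, -0.302, 0.0331]
orientation: [0.989, 0.147, -0.001, -0.001]
force: [-0.6, 0.1, -1.1]
grip_width: 0.167
grasp_force: 35.0
```

Request:
{"fn": "jog_arm", "kwargs": {"steps": [{"trans":[0,0,-0.04]},{"trans":[0,0,-0.04]},{"trans":[0,0,-0.02]},{},{}]}}

```text
time_s: 3.9
position: [0.4801, -0.3021, 0.1329]
orientation: [0.989, 0.147, -0.001, -0.001]
force: [0.6, 0.1, -1.2]
grip_width: 0.17
grasp_force: 35.0
```

```bash
python3 need.py .5554 -.0093 .132 .243
```

```text
cur [ 0.1572 -0.2582  0.0011] tgt [ 0.1435 -0.2661  0.0009] rot [-0.0013  0.0009  0.0521] F [ 0.57  0.05 -1.16] t 3.9
```

Request:
{"fn": "jog_arm", "kwargs": {"steps": [{"trans":[0.026,-0.043,0]},{"trans":[0.026,-0.043,0]},{"trans":[0.026,-0.043,0]},{"trans":[0.026,-0.043,0]},{"trans":[0.026,-0.043,0]}]}}

```text
time_s: 4.4
position: [0.5411, -0.0578, 0.1317]
orientation: [0.989, 0.147, -0.002, -0.001]
force: [1.2, -0.1, -0.4]
grip_width: 0.165
grasp_force: 35.0
```

Request:
{"fn": "jog_arm", "kwargs": {"steps": [{"trans":[0.026,-0.043,0]},{"rotvec":[-0.0013,0.0009,0.0521]},{},{},{}]}}

```text
time_s: 4.9
position: [0.5536, -0.0127, 0.1327]
orientation: [0.993, 0.121, -0.001, 0.0]
force: [0.2, -0.3, -0.5]
grip_width: 0.167
grasp_force: 35.0
```

```bash
python3 need.py .5547 -.0085 .100 .243
```

```text
cur [ 0.0022 -0.0038  0.0327] tgt [ 0.0021 -0.0038  0.0327] rot [-0.0001  0.0014 -0.0009] F [ 0.25 -0.26 -0.52] t 4.9
```

Request:
{"fn": "jog_arm", "kwargs": {"steps": [{"trans":[0.0022,-0.0038,0.025],"rotvec":[0,0.001,0]},{"trans":[0,0,0.021]},{},{},{}]}}

```text
time_s: 5.4
position: [0.5559, -0.0076, 0.0884]
orientation: [0.993, 0.121, 0.001, -0.0]
force: [0.3, -0.1, -1.3]
grip_width: 0.166
grasp_force: 35.0
```

```bash
python3 -c "
from h import *
T=snap('top','top2');S=snap('scene','scene2')
X=np.array([.5547,-.0085,.055]);print(get_obs()['position'],proj(T,X),proj(S,X))
def tile(I,p,s=6):
    return cv2.warpAffine(I,np.float32([[s,0,200-p[0]*s],[0,s,200-p[1]*s]]),(400,400),flags=cv2.INTER_CUBIC)
cv2.imwrite('pics/z2.png',np.hstack([tile(T['color'],proj(T,X)),tile(S['color'],proj(S,X))])[:,:,::-1])"
```

```text
[ 0.55592494 -0.00737524  0.08840068] [333.91535342 259.42222643] [296.92344174 258.50734607]
```

View pics/z2.png

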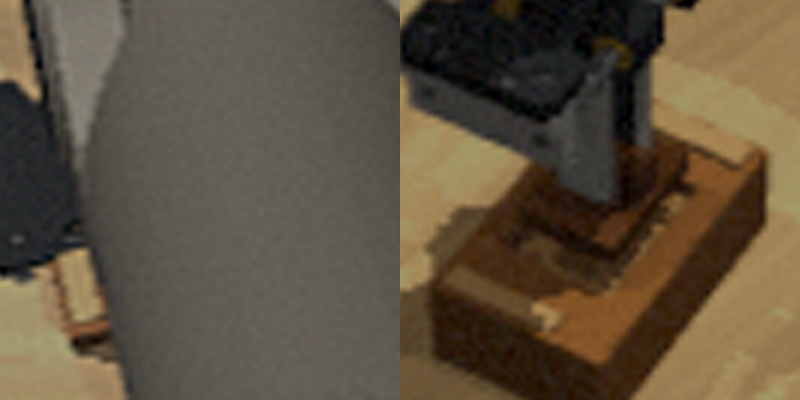

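The scene crop shows the plug just above the recess, with plug corners near (525,208), (607,247) and (686,150). The stud's top corners are at (435,280), (605,362) and (767,152).

```bash
python3 -c "
from h import *
S=load('scene2')
def P(a,b,z): return atz(S,(a-600+.5)/6+296.923,(b-200+.5)/6+258.507,z)[:2]
for n,l,z in(('plug',[(525,208),(607,247),(686,150)],.0673),('stud',[(435,280),(605,362),(767,152)],.045)):
  W=np.array([P(*q,z) for q in l]);print(n,W.round(4).tolist(),(W[0]+W[2])/2,np.linalg.norm(np.diff(W,axis=0),axis=1),[np.arctan2(*d[::-1]) for d in np.diff(W,axis=0)])
R=lambda a:np.array([[np.cos(a),-np.sin(a)],[np.sin(a),np.cos(a)]])
c=np.array([.5573,-.0086])
# predicted plug corners for an insert centred on scene-measured stud
for s in((-22,-30),(22,-30),(22,30)):
  p=c+R(.243)@np.array(s)/1000; print(s,(proj(S,[*p,.0673])-[296.923,258.507])*6+[600,200],(proj(S,[*p,.0553])-[296.923,258.507])*6+[600,200])
"
python3 - <<'E'
import cv2
I=cv2.imread('pics/z2.png')[110:310,400:800]
I=cv2.convertScaleAbs(I,alpha=2,beta=0)
cv2.imwrite('pics/z3.png',cv2.resize(I,None,fx=2,fy=2,interpolation=cv2.INTER_CUBIC))
E
```

```text
plug [[0.5448, -0.0394], [0.5821, -0.0311], [0.5686, 0.0265]] [ 0.55668865 -0.00646367] [0.03818025 0.05917028] [np.float64(0.2189077429786489), np.float64(1.8015952133273387)]
stud [[0.532, -0.0771], [0.609, -0.0595], [0.5787, 0.063]] [ 0.55534607 -0.0070653 ] [0.07905854 0.12615548] [np.float64(0.22524362164986583), np.float64(1.8135609024242219)]
(-22, -30) [515.92412003 211.23721583] [517.04240634 231.29190345]
(22, -30) [611.97431442 254.52358652] [612.5111971  274.52735916]
(22, 30) [690.49768956 155.15564385] [690.54811186 175.2640491 ]
```

View pics/z3.png

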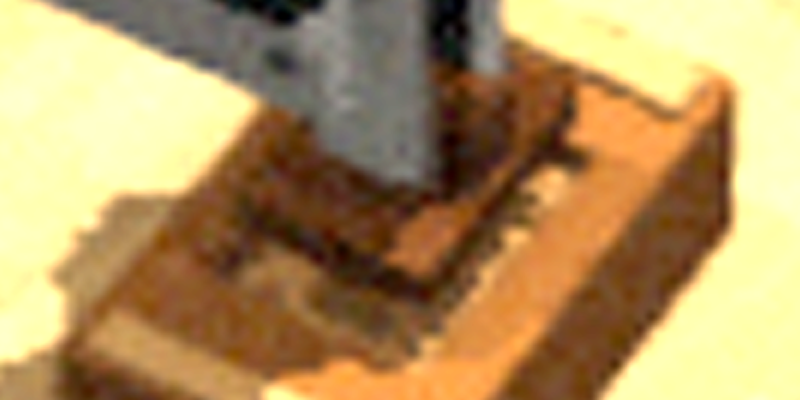

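```bash
python3 need.py .5547 -.0081 .078 .243
```

```text
cur [-0.0014  0.0004  0.0104] tgt [-0.0014  0.0004  0.0104] rot [ 0.0001 -0.0023 -0.0004] F [-0.31  0.11 -0.2 ] t 5.5
```

Request:
{"fn": "jog_arm", "kwargs": {"steps": [{"trans":[-0.001,0.0005,0]},{"trans":[0,0,0.005]},{"trans":[0,0,0.004]},{},{}]}}

```text
time_s: 6.0
position: [0.5543, -0.0078, 0.0781]
orientation: [0.993, 0.121, 0.0, -0.0]
force: [0.4, -0.3, -1.6]
grip_width: 0.168
grasp_force: 35.0
```

```bash
python3 need.py .5547 -.0081 .078 .243
```

```text
cur [0.0003 0.0004 0.0001] tgt [0.0003 0.0004 0.0001] rot [-0.0003 -0.0003 -0.    ] F [ 0.35 -0.26 -1.6 ] t 6.0
```

Request:
{"fn": "jog_arm", "kwargs": {"steps": [{"trans":[0,0,0.003]},{"trans":[0,0,0.002]},{},{}]}}

```text
time_s: 6.4
position: [0.5545, -0.0078, 0.0733]
orientation: [0.993, 0.121, 0.0, -0.0]
force: [-0.7, 0.6, -0.4]
grip_width: 0.166
grasp_force: 35.0
```

```bash
python3 need.py .5547 -.0081 .071 .243
```

```text
cur [0.0002 0.0003 0.0023] tgt [0.0002 0.0003 0.0023] rot [-0.0002 -0.0007 -0.    ] F [-0.74  0.6  -0.41] t 6.4
```

Went in without contact (z of TCP 73 mm, the plug about 5 mm inside the mouth). Next, press.

Request:
{"fn": "jog_arm", "kwargs": {"steps": [{"trans":[0,0,0.002]},{"trans":[0,0,0.002]},{"trans":[0,0,0.002]},{},{}]}}

```text
time_s: 6.9
position: [0.5544, -0.0078, 0.0672]
orientation: [0.993, 0.121, 0.0, -0.0]
force: [0.5, -0.3, -0.7]
grip_width: 0.169
grasp_force: 35.0
```

Request:
{"fn": "jog_arm", "kwargs": {"steps": [{"trans":[0,0,0.001]},{"trans":[0,0,0.001]},{}]}}

```text
time_s: 7.2
position: [0.5544, -0.0079, 0.0652]
orientation: [0.993, 0.121, 0.0, -0.0]
force: [-0.4, -0.1, 0.3]
grip_width: 0.168
grasp_force: 35.0
```

```bash
python3 need.py .5547 -.0081 .066 .243
```

```text
cur [ 0.0003  0.0003 -0.0008] tgt [ 0.0003  0.0003 -0.0008] rot [-0.0002 -0.0006 -0.0001] F [-0.37 -0.08  0.28] t 7.2
```

```bash
python3 -c "
from h import *
S=snap('scene','scene4');p=[297,258]
A=cv2.warpAffine(S['color'],np.float32([[9,0,300-p[0]*9],[0,9,300-p[1]*9]]),(600,600),flags=cv2.INTER_CUBIC)
cv2.imwrite('pics/z4.png',cv2.convertScaleAbs(A,alpha=1.7)[:,:,::-1]);print(get_obs()['force'])"
```

```text
[-0.33136837 -0.15087354  0.78380935]
```

View pics/z4.png

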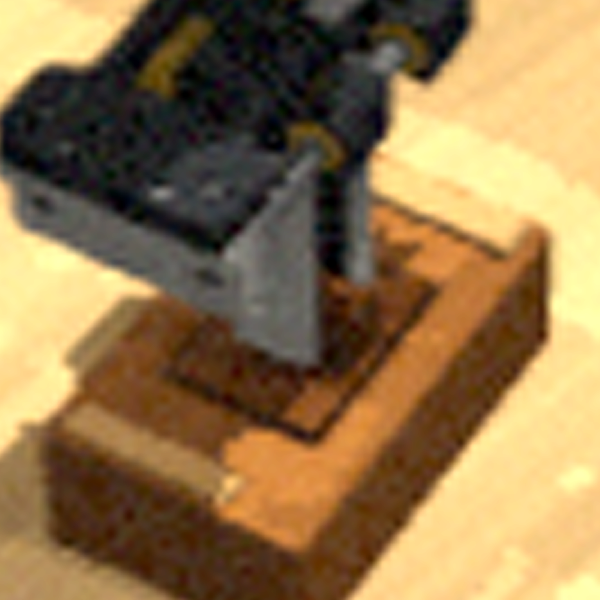

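The insert is in the recess, shoulder about level with the top and gaps even (its front corner at (310,437) in the crop). I press until the stop is felt.

Request:
{"fn": "jog_arm", "kwargs": {"steps": [{"trans":[0,0,0.001]},{}]}}

```text
time_s: 7.45
position: [0.5545, -0.0078, 0.0649]
orientation: [0.993, 0.121, 0.0, -0.0]
force: [-5.3, -0.1, 14.2]
grip_width: 0.167
grasp_force: 35.0
```

Request:
{"fn": "jog_arm", "kwargs": {"steps": [{"trans":[0,0,0.001]},{}]}}

```text
time_s: 7.65
position: [0.5547, -0.0078, 0.0648]
orientation: [0.993, 0.121, 0.001, -0.0]
force: [-11.0, 0.0, 30.8]
grip_width: 0.168
grasp_force: 35.0
```

Pressing against the bottom stop gives 31 N, so it is home. I release and retreat.

Request:
{"fn": "jog_arm", "kwargs": {"steps": [{"trans":[0,0,-0.0015]},{},{},{}], "aperture": 0.3, "squeeze": 35}}

```text
time_s: 8.05
position: [0.5544, -0.0078, 0.0646]
orientation: [0.993, 0.121, 0.0, -0.0]
force: [0.0, -0.4, 0.2]
grip_width: 0.299
grasp_force: 0.0
```

Request:
{"fn": "jog_arm", "kwargs": {"steps": [{"trans":[0,0,-0.02]},{"trans":[0,0,-0.04]},{"trans":[0,0,-0.05]},{"trans":[0,0,-0.05]},{}]}}

```text
time_s: 8.55
position: [0.5573, -0.0077, 0.2313]
orientation: [0.993, 0.121, 0.005, 0.0]
force: [0.3, 1.0, -0.6]
grip_width: 0.301
grasp_force: 0.0
```

```bash
python3 need.py .527 .314 .225 1.47;python3 -c "
from h import *
print(get_obs()['joint_pos'].round(3))
S=snap('scene','scene5');T=snap('top','top5');p=[297,258];q=[335,262];g=[377,187]
f=lambda I,p,s=6,w=400,h=300: cv2.warpAffine(I,np.float32([[s,0,w/2-p[0]*s],[0,s,h/2-p[1]*s]]),(w,h),flags=cv2.INTER_CUBIC)
A=np.vstack([np.hstack([f(S['color'],p),f(T['color'],q)]),np.hstack([f(S['color'],[380,190],7),f(T['color'],[203,272])])])
cv2.imwrite('pics/z5.png',cv2.convertScaleAbs(A,alpha=1.5)[:,:,::-1])"
```

```text
cur [ 0.0479 -0.3196  0.0063] tgt [ 0.317  -0.0625  0.0063] rot [ 0.0075 -0.0076 -1.2273] F [ 0.33  0.96 -0.58] t 8.55
[ 0.048  0.231 -0.175  1.862  0.047  1.042 -1.474]
```

View pics/z5.png

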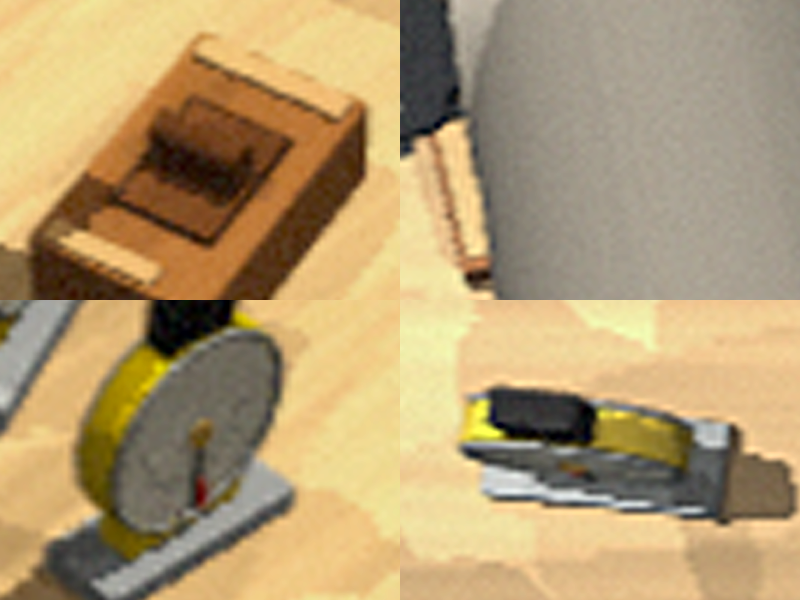

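The insert sits flush and centred. The gauge's red mark at about (202,492) in the lower-left crop lies to the right of the needle, towards world +y, so the gauge's yaw is about -0.1. I move over the tab and work out the mark angle.

Request:
{"fn": "jog_arm", "kwargs": {"steps": [{"trans":[0.008,-0.046,0],"rotvec":[0.0075,-0.0076,0]},{"trans":[0.008,-0.046,0]},{"trans":[0.008,-0.046,0]},{"trans":[0.008,-0.046,0]},{"trans":[0.008,-0.046,0]}], "aperture": 0.5, "squeeze": 30}}

```text
time_s: 9.15
position: [0.5368, 0.2264, 0.2243]
orientation: [0.993, 0.121, -0.005, -0.003]
force: [0.7, -0.4, -0.6]
grip_width: 0.501
grasp_force: 0.0
```

Request:
{"fn": "jog_arm", "kwargs": {"steps": [{"trans":[0.008,-0.046,0]},{"trans":[0.004,-0.03,0]},{"rotvec":[0,0,-0.14]},{"rotvec":[0,0,-0.14]},{"rotvec":[0,0,-0.14]}]}}

```text
time_s: 9.65
position: [0.5303, 0.3016, 0.2244]
orientation: [0.944, 0.329, -0.005, -0.004]
force: [-0.8, -1.3, 0.4]
grip_width: 0.498
grasp_force: 0.0
```

Request:
{"fn": "jog_arm", "kwargs": {"steps": [{"rotvec":[0,0,-0.14]},{"rotvec":[0,0,-0.14]},{"rotvec":[0,0,-0.14]},{"rotvec":[0,0,-0.14]},{"rotvec":[0,0,-0.14]}]}}

```text
time_s: 10.15
position: [0.5305, 0.3012, 0.2245]
orientation: [0.775, 0.632, -0.003, -0.005]
force: [-0.4, 0.1, 0.4]
grip_width: 0.5
grasp_force: 0.0
```

Request:
{"fn": "jog_arm", "kwargs": {"steps": [{"rotvec":[0,0,-0.1]},{},{}]}}

```text
time_s: 10.45
position: [0.5309, 0.3013, 0.2253]
orientation: [0.745, 0.667, -0.002, -0.005]
force: [-0.2, -0.2, 0.3]
grip_width: 0.5
grasp_force: 0.0
```

```bash
python3 need.py .527 .314 .225 1.47
python3 - <<'E'
from h import *
S=load('scene5');I=S['color'].astype(int)
r=I[...,0]-np.maximum(I[...,1],I[...,2])
for v in range(193,208): print(v,r[v,376:388], I[v,376:388].sum(1)//3)
for yaw in(-.08,-.12):
  for dx,c in((0,[.526,.314]),(1,[.531,.314])):
    X=np.array([np.cos(yaw),np.sin(yaw),0]);Y=np.array([-X[1],X[0],0]);C=np.array([*c,.062])+.008*X
    print(yaw,c,'hub',proj(S,C),'0',proj(S,C+[0,0,-.036]),[proj(S,C+.036*(np.sin(a)*Y-np.cos(a)*np.array([0,0,1]))).round(1) for a in(.14,.21,.28)])
E
```

```text
cur [ 0.0122 -0.0052  0.0004] tgt [ 0.0123 -0.0051  0.0003] rot [-0.0108 -0.0041 -0.0104] F [-0.16 -0.18  0.3 ] t 10.45
193 [3 0 2 0 2 4 3 4 2 1 2 1] [69 69 67 39 37 63 75 75 62 75 74 97]
194 [ 2  8  2  1 31 13  3  3  3  6  5  0] [ 62  61  60  33  44  63  69  66  75  61  85 104]
195 [ 1  0  5  2 51 23  9  1  4 11  0 -2] [ 64  66  64  31  29  57  65  92  70  54  93 108]
196 [ 6  1  3  2 55 26  4  2 10  9  2 -1] [ 67  71  63  35  21  51  85  72  50  75 102 108]
197 [ 5  1  4  1 58 25  7 12 11
[... 892 characters left out ...]
 [-1 -4 -3 14 24 26 25 28 27 29 26 28] [ 55  44  51  77 107 115 117 117 117 112 115 118]
-0.08 [0.526, 0.314] hub [377.67432901 187.40857531] 0 [376.64190211 197.36379434] [array([378. , 196.4]), array([378.6, 195.9]), array([379.3, 195.3])]
-0.08 [0.531, 0.314] hub [379.12101973 188.29202585] 0 [378.06379834 198.24771042] [array([379.4, 197.3]), array([380. , 196.8]), array([380.7, 196.2])]
-0.12 [0.526, 0.314] hub [377.58767644 187.46050615] 0 [376.55655137 197.41576066] [array([377.9, 196.5]), array([378.6, 196. ]), array([379.3, 195.5])]
-0.12 [0.531, 0.314] hub [379.03436596 188.34411307] 0 [377.97844615 198.2998307 ] [array([379.4, 197.4]), array([380. , 196.9]), array([380.7, 196.3])]
```

```bash
python3 need.py .5285 .314 .130 1.47
```

```text
cur [ 0.012  -0.0027  0.0954] tgt [ 0.0124 -0.0036  0.0953] rot [-0.0108 -0.0041 -0.0104] F [-0.16 -0.18  0.3 ] t 10.45
```

Request:
{"fn": "jog_arm", "kwargs": {"steps": [{"trans":[0.0125,-0.0035,0],"rotvec":[0.01,0.004,-0.01]},{"trans":[0,0,0.04]},{"trans":[0,0,0.03]},{"trans":[0,0,0.015]},{}]}}

```text
time_s: 10.95
position: [0.5265, 0.3155, 0.1398]
orientation: [0.741, 0.672, -0.005, -0.011]
force: [-0.1, -0.6, -0.3]
grip_width: 0.497
grasp_force: 0.0
```

Request:
{"fn": "jog_arm", "kwargs": {"steps": [{},{}]}}

```text
time_s: 11.15
position: [0.5283, 0.3161, 0.1433]
orientation: [0.741, 0.672, -0.002, -0.01]
force: [1.3, 0.0, 0.2]
grip_width: 0.499
grasp_force: 0.0
```

```bash
python3 need.py .5285 .314 .131 1.47
```

```text
cur [-0.0022  0.0006  0.0122] tgt [-0.002   0.0004  0.0123] rot [-0.0173 -0.0104  0.0027] F [1.27 0.02 0.24] t 11.15
```

Request:
{"fn": "jog_arm", "kwargs": {"steps": [{"trans":[-0.002,0.0004,0.008],"rotvec":[-0.0173,-0.0104,0.003]},{"trans":[0,0,0.004]},{},{}]}}

```text
time_s: 11.55
position: [0.5276, 0.3134, 0.1297]
orientation: [0.742, 0.671, -0.001, -0.0]
force: [1.0, 0.2, 0.3]
grip_width: 0.497
grasp_force: 0.0
```

```bash
python3 need.py .5285 .314 .131 1.47
```

```text
cur [ 0.0007  0.0009 -0.0013] tgt [ 0.0007  0.0009 -0.0013] rot [-0.0018  0.0014  0.    ] F [0.96 0.22 0.34] t 11.55
```

Request:
{"fn": "jog_arm", "kwargs": {"steps": [{},{},{},{},{}], "aperture": 0.02, "squeeze": 40}}

```text
time_s: 12.05
position: [0.5276, 0.3134, 0.1296]
orientation: [0.742, 0.671, -0.001, -0.0]
force: [-0.3, -0.2, 0.9]
grip_width: 0.157
grasp_force: 40.0
```

Request:
{"fn": "jog_arm", "kwargs": {"steps": [{},{},{}]}}

```text
time_s: 12.35
position: [0.5276, 0.3134, 0.1296]
orientation: [0.742, 0.671, -0.001, -0.0]
force: [0.1, 0.2, -0.2]
grip_width: 0.161
grasp_force: 40.0
```

```bash
python3 need.py .5285 .314 .131 1.47
```

```text
cur [ 0.0007  0.0009 -0.0014] tgt [ 0.0007  0.0009 -0.0014] rot [-0.0017  0.0014  0.    ] F [ 0.08  0.16 -0.21] t 12.35
```

Request:
{"fn": "jog_arm", "kwargs": {"steps": [{"trans":[0,0,-0.03]},{"trans":[0,0,-0.04]},{"trans":[0,0,-0.04]},{"trans":[0,0,-0.01]},{}]}}

```text
time_s: 12.85
position: [0.5284, 0.3138, 0.2508]
orientation: [0.742, 0.67, 0.0, 0.0]
force: [-0.1, -0.4, -3.6]
grip_width: 0.155
grasp_force: 40.0
```

```bash
python3 need.py .5546 -.0078 .250 1.814
```

```text
cur [-0.3173  0.0586  0.0009] tgt [-0.3184 -0.052   0.0008] rot [ 4.000e-04  3.000e-04 -3.443e-01] F [-0.13 -0.44 -3.63] t 12.85
```

Request:
{"fn": "jog_arm", "kwargs": {"steps": [{"trans":[-0.03,0.0055,0]},{"trans":[-0.04,0.0073,0]},{"trans":[-0.04,0.0073,0]},{"trans":[-0.04,0.0073,0]},{"trans":[-0.04,0.0073,0]}]}}

```text
time_s: 13.35
position: [0.5422, 0.1189, 0.2476]
orientation: [0.742, 0.671, -0.002, -0.001]
force: [0.4, 0.5, -3.2]
grip_width: 0.159
grasp_force: 40.0
```

Request:
{"fn": "jog_arm", "kwargs": {"steps": [{"trans":[-0.04,0.0073,0]},{"trans":[-0.04,0.0073,0]},{"trans":[-0.03,0.0058,0]},{"trans":[-0.017,0.003,0]},{"rotvec":[0,0,-0.1]}]}}

```text
time_s: 13.85
position: [0.5528, -0.0113, 0.2476]
orientation: [0.709, 0.705, -0.003, -0.001]
force: [-0.1, 0.2, -2.3]
grip_width: 0.157
grasp_force: 40.0
```

Request:
{"fn": "jog_arm", "kwargs": {"steps": [{"rotvec":[0,0,-0.12]},{"rotvec":[0,0,-0.12]},{"rotvec":[0,-0.09,0]},{"rotvec":[0,-0.09,0]},{}]}}

```text
time_s: 14.35
position: [0.5525, -0.0055, 0.2479]
orientation: [0.613, 0.785, -0.058, 0.07]
force: [-0.3, 1.2, -3.0]
grip_width: 0.161
grasp_force: 40.0
```

Request:
{"fn": "jog_arm", "kwargs": {"steps": [{},{},{},{},{}]}}

```text
time_s: 14.85
position: [0.5538, -0.0082, 0.25]
orientation: [0.615, 0.783, -0.056, 0.07]
force: [1.0, -0.2, -3.1]
grip_width: 0.158
grasp_force: 40.0
```

```bash
python3 - <<'E'
from h import *
import os
t=.18;y=np.array([-np.sin(.243),np.cos(.243)]);c=np.array([.5546,-.0078])+y*.138*np.sin(t);z=.059+.138*np.cos(t)
print(c,z);os.system(f'python3 need.py {c[0]} {c[1]} {z+.03} 1.814 -{t}')
print(get_obs()['joint_pos'].round(2))
S=snap('scene','scene6');X=get_obs()['position']-[0,0,.068];p=proj(S,X)
A=cv2.warpAffine(S['color'],np.float32([[8,0,400-p[0]*8],[0,8,300-p[1]*8]]),(800,600),flags=cv2.INTER_CUBIC);print(p)
cv2.imwrite('pics/z6.png',cv2.convertScaleAbs(A,alpha=1.5)[:,:,::-1])
E
```

```text
cur [0.029  0.0008 0.0203] tgt [0.029  0.0009 0.0204] rot [-0.0028  0.0004 -0.0044] F [ 0.97 -0.22 -3.06] t 14.85
[0.54865533 0.01618023] 0.19477042960476076
this script no longer has the robotException ignored in: <_io.TextIOWrapper mode='rw' encoding='UTF-8'>
Traceback (most recent call last):
BrokenPipeError: [Errno 32] Broken pipe
```

Request:
{"fn": "jog_arm", "kwargs": {"steps": [{"trans":[0.0145,0.0004,0.01],"rotvec":[-0.0028,0,-0.0044]},{"trans":[0.0145,0.0004,0.0103]},{},{},{}]}}

```text
time_s: 15.35
position: [0.549, 0.016, 0.2254]
orientation: [0.614, 0.784, -0.055, 0.071]
force: [0.9, 0.6, -3.4]
grip_width: 0.157
grasp_force: 40.0
```

```bash
python3 need.py .5487 .0162 .2248 1.814 -.18
cat > m.py <<'E'
from h import *
from scipy.spatial.transform import Rotation as Rn
import sys
# mark/needle angle on the dial from averaged scene pictures
n=int(sys.argv[1]);C=[capture('scene') for _ in range(n)];S=C[0];I=np.mean([c['color'].astype(float) for c in C],0)
o=get_obs();R=Rn.from_quat(o['orientation']).as_matrix();gx=R[:,1];gz=-R[:,2];gy=np.cross(gz,gx);X=np.array(o['position'])
H=X-.068*gz+.008*gx   # face centre if grip is on the tab's axis
print('tilt',np.arcsin(gz@np.cross([0,0,1],gx)*-1).round(3),'pos',X.round(4),'F',o['force'].round(2),'hub px',proj(S,H).round(1))
p=proj(S,H);w=18;r0,c0=int(p[1])-w,int(p[0])-w
# rectify the dial face: 0.25 mm/px, right=+gy, up=+gz
s=.00025;N=200
g=np.array([[proj(S,H+gy*(j-N)*s+gz*(N-i)*s) for j in(0,2*N)] for i in(0,2*N)],np.float32).reshape(4,2)
M=cv2.getPerspectiveTransform(g,np.float32([[0,0],[2*N,0],[0,2*N],[2*N,2*N]]))
D=cv2.warpPerspective(I.astype(np.float32),M,(2*N+1,2*N+1),flags=cv2.INTER_CUBIC)
cv2.imwrite('pics/dial_%s.png'%sys.argv[2],cv2.convertScaleAbs(D,alpha=1.5)[:,:,::-1])
red=D[...,0]-np.maximum(D[...,1],D[...,2]);m=np.clip(red-10,0,None);m[:N]=0
yy,xx=np.mgrid[:2*N+1,:2*N+1];m[np.hypot(xx-N,yy-N)>44/.25]=0
cx,cy=(m*xx).sum()/m.sum(),(m*yy).sum()/m.sum();print('red centroid mm (y,z)',(cx-N)*.25,(N-cy)*.25,'angle',np.arctan2(cx-N,cy-N),'max',red.max())
np.save('D.npy',D)
for rr in(20,26,32,36):   # angular profile: darkness & red
  a=np.arange(-.3,.55,.05);u=(N+rr*4*np.sin(a)).astype(np.float32);v=(N+rr*4*np.cos(a)).astype(np.float32)
  q=cv2.remap(D,u[None],v[None],1)[0];print(rr,'G',q[:,1].astype(int),'R-',(q[:,0]-q[:,1]).astype(int))
E
python3 m.py 4 a
```

```text
cur [ 0.0004 -0.0002  0.0006] tgt [ 0.0004 -0.0002  0.0006] rot [ 0.0007  0.001  -0.    ] F [ 0.87  0.57 -3.44] t 15.35
tilt -0.181 pos [0.5488 0.0162 0.2252] F [ 0.44  0.6  -2.61] hub px [302.2 226. ]
red centroid mm (y,z) 9.743679952896294 -22.710781217172467 angle 0.40528186851797354 max 47.127266
20 G [59 62 64 64 63 63 65 68 70 69 69 68 66 64 65 67 68] R- [3 3 3 3 4 4 3 3 3 3 3 3 2 2 2 2 2]
26 G [62 61 61 63 66 68 68 66 64 62 60 58 58 62 62 60 57] R- [1 0 0 0 0 1 1 1 2 3 2 0 0 0 0 0 0]
32 G [64 68 74 79 82 80 77 76 74 66 62 60 51 44 50 54 39] R- [ 2  2  1  1  1  2  3  2  2  3  6 13 18 12  3  1  0]
36 G [72 77 80 81 81 82 83 83 82 79 71 58 47 37 28 29 33] R- [ 3  2  2  3  3  2  3  3  2  4  4  9 23 41 33  9  2]
```

View pics/dial_a.png

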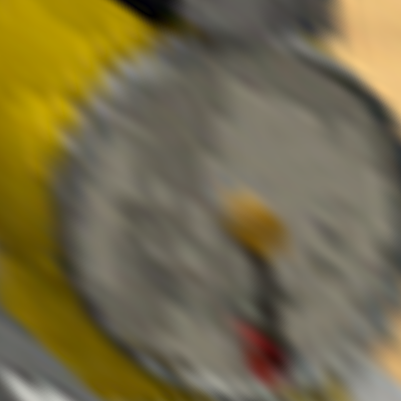

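The rectified dial shows the hub at (254,222), the needle tip at (275,345), and the red mark largely overlapping the needle at (258,350). The face is seen too obliquely for precision, so I raise the gauge, bring it upright and turn it to face the camera for a better measurement of the mark.

Request:
{"fn": "jog_arm", "kwargs": {"steps": [{"trans":[0,0,-0.03],"rotvec":[0,0.06,0]},{"trans":[0,0,-0.04],"rotvec":[0,0.06,0]},{"trans":[0,0,-0.04],"rotvec":[0,0.06,0]},{"trans":[0,0,-0.04],"rotvec":[0,0,0.12]},{"rotvec":[0,0,0.14]}]}}

```text
time_s: 16.05
position: [0.5473, 0.0286, 0.3796]
orientation: [0.715, 0.699, 0.003, 0.003]
force: [0.3, 1.0, -4.2]
grip_width: 0.156
grasp_force: 40.0
```

Request:
{"fn": "jog_arm", "kwargs": {"steps": [{"rotvec":[0,0,0.14]},{"rotvec":[0,0,0.14]},{"rotvec":[0,0,0.14]},{"rotvec":[0,0,0.14]},{"rotvec":[0,0,0.14]}]}}

```text
time_s: 16.55
position: [0.5455, 0.0287, 0.3741]
orientation: [0.911, 0.412, -0.0, 0.0]
force: [-0.0, 0.5, -3.0]
grip_width: 0.153
grasp_force: 40.0
```

Request:
{"fn": "jog_arm", "kwargs": {"steps": [{"rotvec":[0,0,0.04]},{},{},{},{}]}}

```text
time_s: 17.05
position: [0.5455, 0.0289, 0.374]
orientation: [0.918, 0.397, -0.0, 0.0]
force: [-0.0, 0.5, -3.3]
grip_width: 0.157
grasp_force: 40.0
```

Request:
{"fn": "jog_arm", "kwargs": {"steps": [{},{},{},{},{}], "quiet": true}}

```text
ok
```

```bash
python3 m.py 12 b
python3 - <<'E'
import numpy as np
from scipy.optimize import least_squares
import cv2
D=np.load('D.npy');N=200
hsv=cv2.cvtColor(np.clip(D,0,255).astype(np.uint8),cv2.COLOR_RGB2HSV)
grey=((hsv[...,1]<60)&(hsv[...,2]>45)).astype(np.uint8)
print([''.join('#' if grey[i,j] else ('r' if D[i,j,0]-max(D[i,j,1],D[i,j,2])>15 and abs(float(D[i,j,1])-D[i,j,2])<12 else '.') for j in range(0,401,8)) for i in range(0,401,16)].__repr__().replace("', '","\n"))
red=D[...,0]-np.maximum(D[...,1],D[...,2]);ok=(np.abs(D[...,1]-D[...,2])<12)&(red>15);ok[:250]=0
y,x=np.nonzero(ok);w=red[ok];print('mark',(x*w).sum()/w.sum(),(y*w).sum()/w.sum(),len(w)/16,'mm2')
dark=(D.max(2)<35);print('dark per row',[(i,np.nonzero(dark[i,100:330])[0].mean()+100 if dark[i,100:330].any() else None) for i in range(230,360,10)])
E
```

```text
tilt -0.0 pos [0.5455 0.0289 0.374 ] F [ 0.29 -0.37 -3.52] hub px [304.2 170.9]
red centroid mm (y,z) -5.137324248247658 -25.759783053106204 angle -0.19684931631745978 max 59.752594
20 G [58 56 58 60 62 61 62 63 62 60 49 33 27 38 55 63 66] R- [1 1 1 1 1 2 2 2 2 2 1 0 0 1 2 2 1]
26 G [62 62 65 68 64 52 51 59 61 51 29 32 54 66 66 60 58] R- [2 2 1 2 2 1 0 0 1 1 0 1 2 2 2 0 0]
32 G [66 67 67 67 67 64 65 66 60 39 20 21 34 40 49 63 65] R- [ 1  1  1  1  2  2  1  1  1 -1  7 22 25 25 15  3  2]
36 G [68 68 68 68 66 63 62 61 54 30 15  7  4  9 46 65 68] R- [ 2  1  1  1  1  1  2  2  1  0 18 41 55 51 20  3  0]
['.....................#########................
[... 987 characters left out ...]
..####
....########################..rr.########.##.######
....#########...############.rrrr########..########
....#########....####..#####.rrrr.##..#.....#######
....#########.......######....rrr.#.........#######
....#########................#..............#######
....##########.............................########']
mark 245.50351992908753 347.5931510811494 108.375 mm2
dark per row [(230, None), (240, None), (250, np.float64(223.0)), (260, np.float64(223.0)), (270, np.float64(223.5)), (280, np.float64(223.0)), (290, np.float64(223.0)), (300, np.float64(223.0)), (310, np.float64(223.0)), (320, np.float64(224.0)), (330, np.float64(225.0)), (340, np.float64(225.0)), (350, np.float64(224.0))]
```

View pics/dial_b.png

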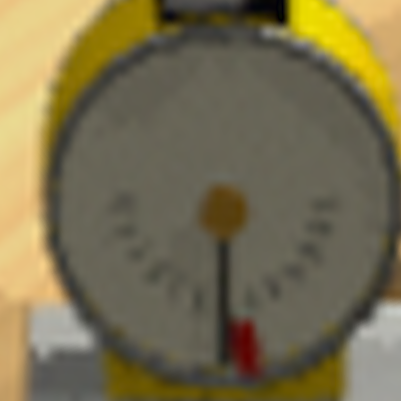

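The dial is clear now: hub (223,212), needle straight down with its tip at (223,356), mark centre (245,348). The mark angle is 0.16 rad. I go back and tilt by -0.16.

Request:
{"fn": "jog_arm", "kwargs": {"steps": [{"rotvec":[0,0,-0.14]},{"rotvec":[0,0,-0.14]},{"rotvec":[0,0,-0.14]},{"rotvec":[0,0,-0.14]},{"rotvec":[0,0,-0.14]}]}}

```text
time_s: 18.65
position: [0.5455, 0.029, 0.374]
orientation: [0.725, 0.689, -0.0, 0.0]
force: [-0.0, 0.9, -3.1]
grip_width: 0.156
grasp_force: 40.0
```

Request:
{"fn": "jog_arm", "kwargs": {"steps": [{"rotvec":[0,0,-0.14]},{"rotvec":[0,0,-0.14]},{"rotvec":[0,-0.08,0]},{"rotvec":[0,-0.08,0]},{}]}}

```text
time_s: 19.15
position: [0.5451, 0.0312, 0.374]
orientation: [0.62, 0.78, -0.05, 0.063]
force: [-1.2, 0.6, -4.0]
grip_width: 0.157
grasp_force: 40.0
```

Request:
{"fn": "jog_arm", "kwargs": {"steps": [{},{}]}}

```text
time_s: 19.35
position: [0.5456, 0.0282, 0.3739]
orientation: [0.622, 0.779, -0.05, 0.062]
force: [0.5, -0.5, -2.5]
grip_width: 0.158
grasp_force: 40.0
```

```bash
python3 need.py .5500 .0106 .2048 1.814 -.16
```

```text
cur [0.0088 0.0004 0.1699] tgt [0.009  0.     0.1699] rot [-0.0034 -0.001  -0.0202] F [ 0.54 -0.51 -2.52] t 19.35
```

Request:
{"fn": "jog_arm", "kwargs": {"steps": [{"trans":[0.009,0,0.02],"rotvec":[-0.0034,-0.001,-0.02]},{"trans":[0,0,0.04]},{"trans":[0,0,0.04]},{"trans":[0,0,0.04]},{"trans":[0,0,0.02]}]}}

```text
time_s: 19.85
position: [0.5485, 0.0107, 0.2114]
orientation: [0.615, 0.785, -0.051, 0.062]
force: [0.4, -0.5, -3.5]
grip_width: 0.16
grasp_force: 40.0
```

Request:
{"fn": "jog_arm", "kwargs": {"steps": [{},{},{}]}}

```text
time_s: 20.15
position: [0.5506, 0.0127, 0.2162]
orientation: [0.614, 0.785, -0.049, 0.064]
force: [0.6, 0.2, -3.2]
grip_width: 0.156
grasp_force: 40.0
```

```bash
python3 need.py .5500 .0106 .1948 1.814 -.16
```

```text
cur [ 0.0015 -0.0011  0.0214] tgt [ 0.0015 -0.0011  0.0215] rot [0.0024 0.0016 0.0001] F [ 0.59  0.23 -3.24] t 20.15
```

Request:
{"fn": "jog_arm", "kwargs": {"steps": [{"trans":[0.0015,-0.001,0.009],"rotvec":[0.0024,0.0016,0]},{"trans":[0,0,0.008]},{},{}]}}

```text
time_s: 20.55
position: [0.5489, 0.0112, 0.1974]
orientation: [0.614, 0.785, -0.05, 0.062]
force: [0.0, -0.0, -3.8]
grip_width: 0.158
grasp_force: 40.0
```

```bash
python3 need.py .5500 .0106 .1948 1.814 -.16
```

```text
cur [-0.0004  0.0009  0.0027] tgt [-0.0004  0.0009  0.0027] rot [-0.0026  0.      0.0012] F [ 0.   -0.02 -3.8 ] t 20.55
```

Request:
{"fn": "jog_arm", "kwargs": {"steps": [{"trans":[0,0,0.001]},{"trans":[0,0,0.001]},{}]}}

```text
time_s: 20.85
position: [0.5491, 0.0108, 0.1956]
orientation: [0.614, 0.785, -0.05, 0.062]
force: [0.2, 0.6, -3.3]
grip_width: 0.154
grasp_force: 40.0
```

Request:
{"fn": "jog_arm", "kwargs": {"steps": [{"trans":[0,0,0.001]},{}]}}

```text
time_s: 21.05
position: [0.5493, 0.0108, 0.195]
orientation: [0.614, 0.785, -0.05, 0.063]
force: [-1.6, 0.4, 2.7]
grip_width: 0.16
grasp_force: 40.0
```

Contact, at about 6 N, where expected. I let it settle and check needle and mark numerically.

Request:
{"fn": "jog_arm", "kwargs": {"steps": [{},{},{},{},{}]}}

```text
time_s: 21.55
position: [0.5493, 0.0108, 0.195]
orientation: [0.614, 0.785, -0.05, 0.063]
force: [-2.0, -0.1, 5.8]
grip_width: 0.156
grasp_force: 40.0
```

Request:
{"fn": "jog_arm", "kwargs": {"steps": [{},{},{},{},{}]}}

```text
time_s: 22.05
position: [0.5493, 0.0108, 0.195]
orientation: [0.614, 0.785, -0.05, 0.063]
force: [-1.2, 0.8, 5.5]
grip_width: 0.153
grasp_force: 40.0
```

```bash
python3 m.py 10 c
python3 - <<'E'
import numpy as np
D=np.load('D.npy');red=D[...,0]-np.maximum(D[...,1],D[...,2])
for i in range(250,400,12): print(i,'red',red[i,200:320:6].astype(int),'G',D[i,200:320:6,1].astype(int))
E
```

```text
tilt -0.16 pos [0.5493 0.0108 0.195 ] F [-1.68  0.11  5.48] hub px [301.1 236.2]
red centroid mm (y,z) 9.866145827167152 -21.980684730685653 angle 0.4219015466807489 max 44.69291
20 G [71 72 73 72 70 68 67 67 67 68 70 69 67 65 65 67 67] R- [2 2 2 1 1 1 1 1 1 1 1 1 1 1 1 1 1]
26 G [64 66 67 69 70 72 72 70 66 60 54 52 55 59 62 62 60] R- [1 0 0 1 2 3 2 1 1 0 0 0 1 1 2 2 1]
32 G [80 82 83 83 81 75 71 76 79 78 75 66 52 48 52 49 38] R- [ 2  2  2  2  2  1  1  1  2  4  4  6 10 12  6  0  0]
36 G [75 79 82 83 84 87 82 78 78 78 78 70 58 45 37 37 36] R- [ 2  3  3  3  3  3  3  2  1  3  5 11 24 34 30 11  0]
250 red [ 2  2  2  2  1  2  3  6 10 14 15 14 12  9  8  8  5  3  2  2] G [74 70 67 66 64 62 56 45 39 45 56 66 69 72 73 75 78 79 78 77]
262 red [2 2 2 2 2 1 1 2 3 4 7 9 8 6 5 4 4 4 2 2] G [76 72 69 67
[... 763 characters left out ...]
33 33 35 46 60 73 77 77 79 80]
346 red [ 3  2  1  2  4  6 10 18 29 39 44 39 26 12  5  2  2  2  1  1] G [84 79 78 77 76 76 69 59 50 38 23 15 18 32 44 63 76 78 74 77]
358 red [ 2  3  3  2  3  5  8 15 23 29 32 36 36 28 15  5  1  0  1  1] G [76 76 69 66 65 61 59 52 41 33 27 12  4 17 39 56 65 75 80 77]
370 red [ 1  1  2  2  2  2  5 12 20 27 27 24 19 18 16  7  0 -2  0  0] G [72 67 72 67 61 64 60 47 40 31 25 28 25 22 37 68 85 84 83 86]
382 red [ 1  0  0  1  1  1  0  1  6 16 24 24 14  6  5  5  1 -1 -1  2] G [87 89 83 84 88 82 83 84 72 57 47 38 47 58 57 66 85 92 85 79]
394 red [ 2  2  1  1  1  0  0  0  0  0  3 10 14 12  5  2  3  2  1  2] G [62 66 67 70 76 86 88 80 75 76 74 69 56 48 60 71 72 82 85 74]
```

View pics/dial_c.png

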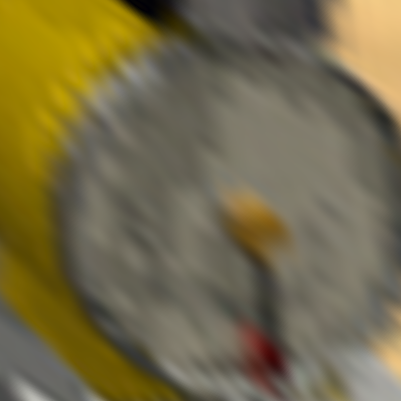

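The needle lies over the red mark at (262,350), with its slope measured at 0.165 rad, and the force is steady at about 9 N. Handing in.

```bash
python3 -c "
from workcell import hand_in
print(hand_in())"
```

```text
the job is handed in; nothing more can be done
None
```

I pressed the insert home and let go, then handed in with the gauge held lightly on the crown at about 9 N, its needle on the red mark by my last picture; no verdict came back.

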